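Lay two standing pouches down in their trays

ROBOT

A 6-joint arm with a two-finger parallel gripper is mounted at the origin on a cart in front of the work surface, level with it; the furniture and walls round the work are solid. World frame = base frame: x ahead of the robot, y to its left, z up, the work surface at z = 0. Lengths are in m, angles in rad, forces in N, time in s.
With the tool pointing down it reaches from about 0.3 to 0.875 m from the base axis. Payload 6.4 kg.
Tool frame: the origin (TCP) lies midway between the tips of the shut fingers; the grasp point (between the pads) lies 19 mm behind it; y points along the fingers, x is the direction in which the jaws open and shut, and the axes are right-handed (so a half turn about y gives the same grasp; the last joint's range is limited). The gripper opens to 88 mm and grips with 3 to 60 N. Pads are 18 mm wide; open, the fingers measure 123 mm over their backs; the gripper's body (75 mm by 187 mm) begins 45 mm behind the grasp point.
Start: joints at [1.124, 0.181, 1.607, -0, 1.354, -0.206], TCP at [0.137, 0.558, 0.239] pointing down, gripper open.
Joint ranges: [-2.99, 2.99], [-0.89, 2.07], [0.3, 2.58], [-1.14, 4.28], [0, 2.63], [-3.12, 3.12]. Speed limits (rad/s): [2.57, 2.57, 3.01, 3.14, 3.14, 3.14].

INTERFACE

Orientations are given as a 3x3 rotation matrix whose columns are the frame's x, y, z axes.
In Python, from workcell import r gives the robot as it stands.
- The arm moves only by the tool jog_arm, never from a script. Its argument "commands" is a list of rows, each a list of 3 entries, a list of its own where there are three numbers: the turn, a rotation vector about the tool's x, y, z in rad, then the shift along the tool's x, y, z in m, then the opening, from 0 (shut) to 1 (fully open). A call has 1 to 12 rows; each row is the pose to reach, as a shift and turn from the pose commanded when the call began, along the tool's axes at that moment; what a row does not reach only later rows make up. A row lasts 1/10 s, in which the tool goes at most 50 mm and 8.59 degrees, less where a joint would pass 70% of its speed; a pose out of reach is approached as far as the arm can. A call with a gripper value outside its range is refused whole. The fingers move at their own pace and stop on an object; the grip force is fixed at half the most. Time passes only in rows, so rows that repeat a pose let the fingers close. It gives the time, the measured TCP pose, the force and the opening at its end, in the units of the state.
- r.read_state(): the state, without advancing time (a new reading comes with each control period).
- r.get_image(name): name is "side" or "top"; returns the picture (480x640x3 uint8, red, green, blue); there is no depth.
- r.camera_params(name): a dict with "fx", "fy", "cx", "cy" (pixels), "D" ([k1, k2, p1, p2, k3] as OpenCV has them; the pictures are not rectified), "camera_from_world" (4x4, takes a point from world to camera coordinates). Camera axes: x right, y down, z forward; pixel columns grow to the right and rows downward; lengths in m; the calibration is good to about 2 mm. A picture is of the moment at which its call begins. camera_params takes no time and is no camera call.
- r.close_job(): hands the job in, once; it reports no verdict.
The state is a dict: "time": time; "joints": joint angles; "qd": joint speeds; "effort": joint torques, N m; "ee_pos": TCP position; "tool_rot": TCP orientation; "force": force on the tool from outside, world axes, zero at the start; "moment": the same for the moment, N m; "opening": finger opening in m.
Only numpy, scipy, OpenCV 4.12 (cv2) and the standard library are available. Lean on these libraries where they do the work, as an engineer would, in place of code of your own. Each camera call takes 0.05 s, during which the arm holds its last target. There are 200 camera calls.

TASK

Two low wooden trays are to go into a shallow drawer, but in each a pouch still stands upright near one end. Push each pouch over with the fingertips, high up, so that it falls along its own tray towards the empty end and lies flat on a broad side, wholly inside that tray. Do not grasp or lift the pouches, and leave the jars and the pepper mill standing where they are.

Things in the scene. Friction and masses are not known exactly. Their poses are not given: they have to be found in the camera images.
- left_tray: The left one of two equal low wooden trays, fixed, 236 long x 110 wide x 18 mm high; floor and walls 5 mm thick, so inside it is 226 x 100 mm and the walls rise 13 mm above the floor. Origin: centre of its underside, on the worktop. x runs along it from the end where the pouch stands (-x) to the empty end (+x), y across, z up.
- right_tray: The right one of the two trays; size, origin and axes as for the left one.
- large_pouch: Larger pouch, stiff, 62 wide x 30 thick x 152 mm high, about 90 g, standing near the -x end of the left tray. Origin: centre of its foot. z up to the crimped top; x square to the broad faces (15 mm either side of the origin), at first along its tray to the empty end within 0.08 rad; y across the width. Pushed above 80 mm it tips about its foot edge and falls by itself once leaned 12 degrees.
- small_pouch: The smaller upright pouch, near the -x end of the right tray: same form and same axes, 53 wide x 22 thick (tapering to the top) x 141 mm high, about 60 g. Origin: centre of its underside. The broad faces are 11 mm either side of the origin at the foot.
- pepper_mill: Turned wooden pepper mill, 58 mm diameter x 150 mm high, standing loose on the worktop to the right of the right tray; origin at the centre of its underside, z up. To be left alone.
- spice_jar: Small spice jar, 40 mm diameter x 84 mm high, standing loose on the worktop beyond the left tray's empty end; origin at the centre of its underside, z up. To be left alone.
- coffee_jar: Jar with a lid, 63 mm diameter x 134 mm high, standing loose on the worktop to the right of the right tray, next to the pepper mill; origin at the centre of its underside, z up. To be left alone.
- large_pouch_mid (a point): Middle of the large pouch, 75 mm above its foot along its z.
- large_pouch_foot_left (a point): Corner point of the large pouch: its foot (z = 0), at y = +30 mm in its own frame.
- large_pouch_foot_right (a point): Corner point of the large pouch: its foot (z = 0), at y = -30 mm in its own frame.
- large_pouch_head_left (a point): Corner point of the large pouch: near its top (z = 150 mm), at y = +30 mm in its own frame.
- large_pouch_head_right (a point): Corner point of the large pouch: near its top (z = 150 mm), at y = -30 mm in its own frame.
- small_pouch_mid (a point): Middle of the small pouch, 67.5 mm above its foot along its z.
- small_pouch_foot_left (a point): Corner point of the small pouch: its foot (z = 0), at y = +26 mm in its own frame.
- small_pouch_foot_right (a point): Corner point of the small pouch: its foot (z = 0), at y = -26 mm in its own frame.
- small_pouch_head_left (a point): Corner point of the small pouch: near its top (z = 135 mm), at y = +26 mm in its own frame.
- small_pouch_head_right (a point): Corner point of the small pouch: near its top (z = 135 mm), at y = -26 mm in its own frame.

How it is judged:
By the outcome, as a careful person would: the job done as asked, in the order asked, and still so for the second after the job is handed in, with the robot touching nothing.
It also fails if it takes over 45 s, if anything falls off the work surface, if the arm or the gripper's body presses on something with over 40 N, if the wrist force passes 120 N, or if a joint passes its speed limit or range.

## Working session

There is one attempt and no reset: what is moved stays moved. The work goes in short steps, Python scripts to look and compute and a tool call to move; the robot and the scene stay as the last step left them, time stands still between calls to the robot, and variables do not carry over. Pictures are saved under pics/ and viewed, about 8 in all and at most 12, crops included, and the job is handed in when it is done.

Besides the shell and the picture viewer there is one more tool, called after "Request:" as a command line: name --argument value ..., lists and objects as JSON in quotes. jog_arm: Moves the arm, as the interface text tells. Its arguments: {"type":"object","properties":{"commands":{"type":"array","items":{"type":"array"}}},"required":["commands"]}

```bash
mkdir -p pics
python3 - <<'E'
from workcell import r
import cv2,numpy as np
np.set_printoptions(precision=4,suppress=True)
for n in("top","side"):
    cv2.imwrite(f"pics/{n}0.png",r.get_image(n)[:,:,::-1]); p=r.camera_params(n)
    print(n,p["fx"],p["fy"],p["cx"],p["cy"],p["D"]);print(np.array(p["camera_from_world"]))
s=r.read_state();print(s["ee_pos"],np.array(s["tool_rot"]),s["opening"],s["time"])
E
```

```text
top 439.4838242701004 439.4838242701004 319.9351543657893 240.48669502192323 [-0.0053  0.      0.      0.      0.    ]
[[ 0.0058 -0.9998 -0.02   -0.0787]
 [-0.991  -0.003  -0.134   0.5444]
 [ 0.134   0.0206 -0.9908  0.9153]
 [ 0.      0.      0.      1.    ]]
side 615.8656086211845 615.8656086211845 317.86734241896784 250.45955512176357 [-0.018  0.     0.     0.     0.   ]
[[ 0.2722 -0.9622 -0.0096 -0.2507]
 [-0.787  -0.2168 -0.5777  0.4805]
 [ 0.5537  0.1648 -0.8162  1.414 ]
 [ 0.      0.      0.      1.    ]]
[0.1369 0.558  0.2379] [[ 0.2385 -0.0007 -0.9711]
 [ 0.9711 -0.0014  0.2385]
 [-0.0016 -1.      0.0003]] 0.08783321202549708 0.1
```

View pics/top0.png

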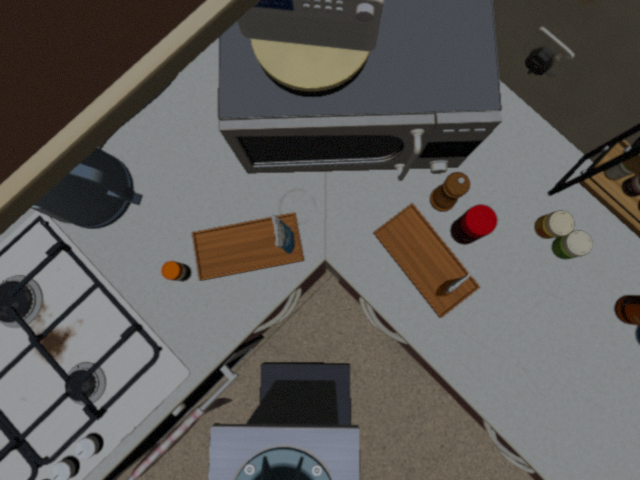

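View pics/side0.png

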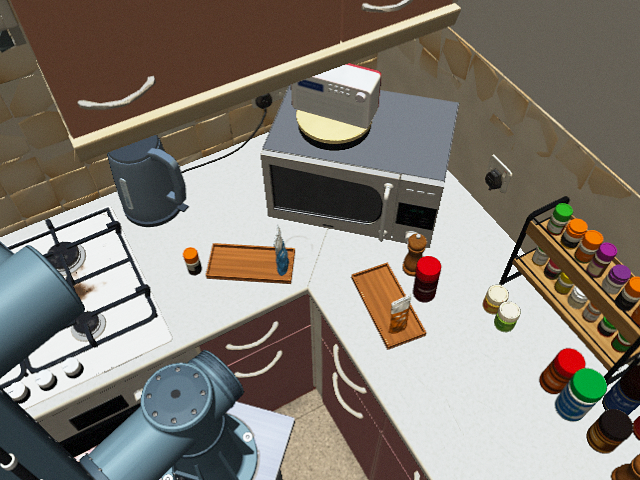

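The top view shows the left tray with corners near (193,233), (297,213), (303,260) and (200,279), and its pouch at the right end near (285,237). The right tray's corners are near (411,205), (374,233), (442,316) and (479,287), and its pouch is near (458,285). The mill (450,190) and the coffee jar (472,225) stand close to the right tray's long side. I'll enlarge both views.

Run:
```python
import cv2,numpy as np
t=cv2.imread("pics/top0.png");s=cv2.imread("pics/side0.png")
def c(i,x,y,w,h):return cv2.resize(i[y:y+h,x:x+w],None,fx=5,fy=5,interpolation=cv2.INTER_CUBIC)
cv2.imwrite("pics/ct.png",np.vstack([c(t,185,205,130,80)[:, :600],np.zeros((0,600,3),np.uint8)]) if 0 else np.hstack([c(t,230,200,78,118),c(t,408,200,78,118)]))
cv2.imwrite("pics/cs.png",np.hstack([c(s,240,215,60,118),c(s,350,240,95,118)]))
```

```text
(no output)
```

View pics/ct.png

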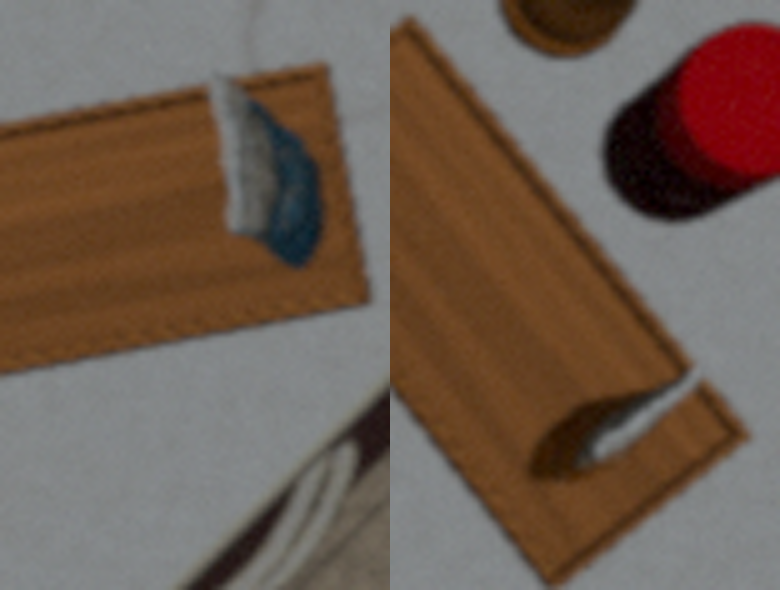

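View pics/cs.png

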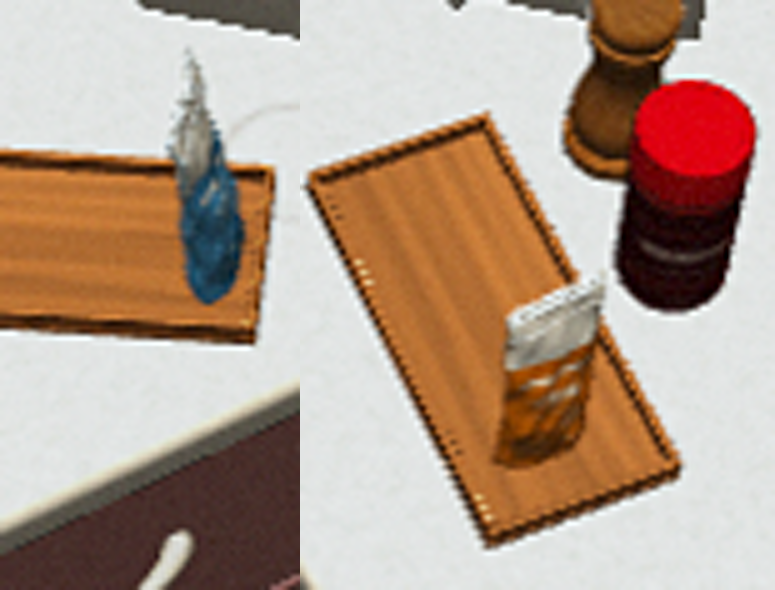

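The large pouch's head runs from (273.6,215.6) to (277.6,246.4) in the top view. The small pouch's head runs from (469,275) to (447,292.4). The tray corners are now clear, so next I turn these pixels into positions.

```bash
cat > h.py <<'E'
from workcell import r
import cv2,numpy as np
np.set_printoptions(precision=3,suppress=True)
def P(n):
    p=r.camera_params(n);K=np.array([[p["fx"],0,p["cx"]],[0,p["fy"],p["cy"]],[0,0,1]]);return K,np.array(p["D"]),np.array(p["camera_from_world"])
def ray(n,uv,z):
    K,D,T=P(n);q=cv2.undistortPoints(np.array([[uv]],float),K,D)[0,0]
    R,t=T[:3,:3],T[:3,3];c=-R.T@t;d=R.T@[q[0],q[1],1];return c+d*(z-c[2])/d[2]
def proj(n,X):
    K,D,T=P(n);return cv2.projectPoints(np.array(X,float).reshape(-1,1,3),cv2.Rodrigues(T[:3,:3])[0],T[:3,3],K,D)[0][:,0]
E
python3 - <<'E'
from h import *
for nm,cs in dict(L=[(193,233),(295.6,213),(304,260),(200,279)],R=[(412,204),(479.6,287),(440.4,317.2),(374,233)]).items():
    C=np.array([ray("top",c,.018) for c in cs]);print(nm,C[:,:2].tolist(),"ctr",C.mean(0)); print(np.linalg.norm(C-np.roll(C,1,0),axis=1))
for nm,cs,z in(("Lh",[(273.6,215.6),(277.6,246.4)],.153),("Rh",[(469,275),(447,292.4)],.143)):
    C=np.array([ray("top",c,z) for c in cs]);d=C[1]-C[0];print(nm,C,C.mean(0),np.linalg.norm(d))
    print(proj("side",C))
# feet
print("Lfoot right-end bottom",ray("side",(240+210/5,215+300/5),.006),ray("top",(290,253),.01))
print("Rfoot",ray("side",(350+(500-300)/5,240+462/5),.006),ray("side",(350+(575-300)/5,240+455/5),.006))
for nm,uv,z in(("mill",(450,198),.075),("coffee top",(481,220),.134),("spice",(172,271),.084)):print(nm,ray("top",uv,z))
E
```

```text
L [[0.5631128238578181, 0.20658485801530174], [0.6087673735792967, -0.021365337710901836], [0.5038691040088019, -0.041203835415737064], [0.46116609255142027, 0.18657874163410743]] ctr [0.534 0.083 0.018]
[0.104 0.232 0.107 0.232]
R [[0.6295877284102211, -0.2800026855124034], [0.44683964600524745, -0.42146975396556285], [0.3819963126929967, -0.3352011504490347], [0.5641960257667055, -0.19506261241448397]] ctr [ 0.506 -0.308  0.018]
[0.107 0.231 0.108 0.23 ]
Lh [[0.577 0.01  0.153]
 [0.517 0.001 0.153]] [0.547 0.006 0.153] 0.06000120288024848
[[277.673 225.991]
 [273.788 244.455]]
Rh [[ 0.465 -0.36   0.143]
 [ 0.433 -0.318  0.143]] [ 0.449 -0.339  0.143] 0.053595443686370675
[[408.877 295.604]
 [388.961 302.851]]
Lfoot right-end bottom [ 0.523 -0.01   0.006] [ 0.52  -0.009  0.01 ]
Rfoot [ 0.429 -0.333  0.006] [ 0.443 -0.37   0.006]
mill [ 0.63  -0.349  0.075]
coffee top [ 0.573 -0.39   0.134]
spice [0.474 0.226 0.084]
```

Request:
jog_arm --commands '[[[0,0.1,0],[-0.03,0,-0.034],0],[[0,0.2,0],[-0.06,0,-0.067],0],[[0,0.3,0],[-0.09,0,-0.1],0],[[0,0.4,0],[-0.12,0,-0.134],0],[[0,0.5,0],[-0.15,0,-0.167],0],[[0,0.6,0],[-0.18,0,-0.2],0],[[0,0.7,0],[-0.21,0,-0.234],0],[[0,0.8,0],[-0.24,0,-0.268],0],[[0,0.9,0],[-0.27,0,-0.301],0],[[0,1.0,0],[-0.3,0,-0.335],0],[[0,1.1,0],[-0.33,0,-0.368],0],[[0,1.155,0],[-0.36,0,-0.4],0]]'

```text
time: 1.3
ee_pos: [0.4403, 0.1116, 0.2386]
tool_rot: [[0.985, 0.0, -0.17], [0.17, 0.0, 0.985], [0.0, -1.0, 0.0]]
force: [0.8, 0.1, -0.0]
opening: 0.0004
```

Request:
jog_arm --commands '[[[0,0,0],[0.018,0,-0.038],0],[[0,0,0],[0.036,0,-0.076],0],[[0,0,0],[0.054,0,-0.114],0],[[0,0,0],[0.07,0,-0.15],0],[[0,0,0],[0.088,0,-0.19],0],[[0,0,0],[0.088,0,-0.19],0],[[0,0,0],[0.088,0.03,-0.19],0],[[0,0,0],[0.088,0.06,-0.19],0],[[0,0,0],[0.088,0.09,-0.19],0],[[0,0,0],[0.088,0.123,-0.19],0],[[0,0,0],[0.088,0.123,-0.19],0]]'

```text
time: 2.4
ee_pos: [0.5554, -0.0566, 0.1109]
tool_rot: [[0.985, -0.009, -0.174], [0.174, 0.003, 0.985], [-0.009, -1.0, 0.005]]
force: [-0.0, -0.4, -0.2]
opening: 0.0005
```

Run:
```python
from h import *
a=r.get_image("top")[:,:,::-1];b=r.get_image("side")[:,:,::-1]
c=lambda i,x,y,w,h:cv2.resize(i[y:y+h,x:x+w],None,fx=4,fy=4,interpolation=cv2.INTER_CUBIC)
cv2.imwrite("pics/l1.png",np.hstack([c(a,240,170,95,120),c(b,210,190,95,120)]))
```

```text
(no output)
```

View pics/l1.png

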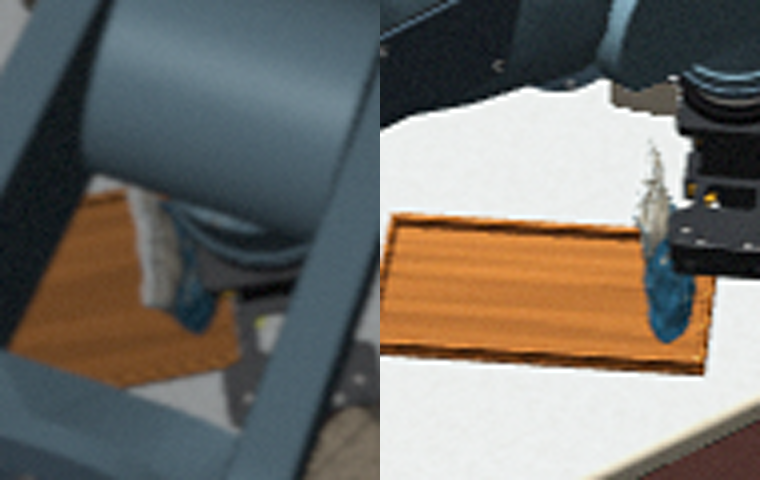

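The finger stands about 40 mm behind the large pouch, which is still upright. I'll push slowly.

Request:
jog_arm --commands '[[[0,0,0],[0.002,0,0.015],0],[[0,0,0],[0.002,0,0.03],0],[[0,0,0],[0.002,0,0.036],0],[[0,0,0],[0.002,0,0.042],0],[[0,0,0],[0.002,0,0.048],0],[[0,0,0],[0.002,0,0.054],0],[[0,0,0],[0.002,0,0.06],0],[[0,0,0],[0.002,0,0.066],0],[[0,0,0],[0.002,0,0.072],0],[[0,0,0],[0.002,0,0.078],0],[[0,0,0],[0.002,0,0.084],0],[[0,0,0],[0.002,0,0.084],0]]'

```text
time: 3.7
ee_pos: [0.5466, 0.0255, 0.1156]
tool_rot: [[0.985, -0.0, -0.175], [0.175, 0.0, 0.985], [-0.0, -1.0, 0.0]]
force: [-0.1, 0.1, -1.3]
opening: 0.0002
```

Run:
```python
from h import *
a=r.get_image("top")[:,:,::-1];b=r.get_image("side")[:,:,::-1]
c=lambda i,x,y,w,h:cv2.resize(i[y:y+h,x:x+w],None,fx=4,fy=4,interpolation=cv2.INTER_CUBIC)
cv2.imwrite("pics/l2.png",c(b,180,190,130,120))
```

```text
(no output)
```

View pics/l2.png

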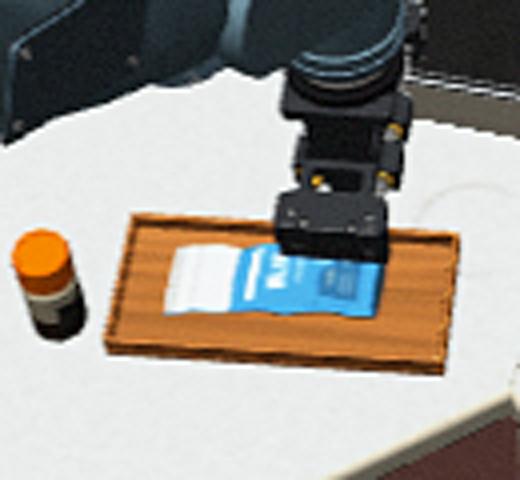

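The large pouch lies flat inside its tray and is clear of the walls. Next is the right tray.

Request:
jog_arm --commands '[[[0,0,0],[0,-0.045,0],0],[[0,0,0],[0,-0.09,0],0],[[0,0,0],[0,-0.12,0],0],[[0,0.12,0],[-0.024,-0.12,-0.041],0],[[0,0.24,0],[-0.048,-0.12,-0.082],0],[[0,0.36,0],[-0.072,-0.12,-0.124],0],[[0,0.48,0],[-0.096,-0.12,-0.165],0],[[0,0.6,0],[-0.12,-0.12,-0.206],0],[[0,0.72,0],[-0.143,-0.12,-0.247],0],[[0,0.84,0],[-0.167,-0.12,-0.288],0],[[0,0.96,0],[-0.191,-0.12,-0.33],0],[[0,1.089,0],[-0.215,-0.12,-0.371],0]]'

```text
time: 5.0
ee_pos: [0.3985, -0.3802, 0.2359]
tool_rot: [[0.606, 0.0, 0.795], [-0.795, -0.0, 0.606], [0.001, -1.0, -0.0]]
force: [1.2, -0.1, 0.9]
opening: 0.0004
```

Run:
```python
from h import *
s=r.read_state();print(s["ee_pos"],s["tool_rot"])
a=r.get_image("top")[:,:,::-1];b=r.get_image("side")[:,:,::-1]
c=lambda i,x,y,w,h:cv2.resize(i[y:y+h,x:x+w],None,fx=4,fy=4,interpolation=cv2.INTER_CUBIC)
cv2.imwrite("pics/r1.png",np.hstack([c(b,180,215,95,130),c(b,350,215,100,130)]))
```

```text
[ 0.398 -0.38   0.236] [[ 0.606  0.     0.795]
 [-0.795 -0.     0.606]
 [ 0.001 -1.    -0.   ]]
```

View pics/r1.png

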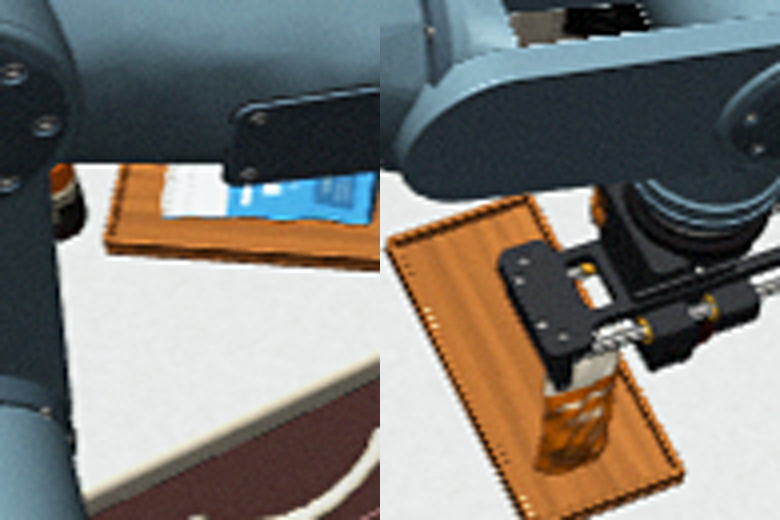

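The small pouch is still standing, and the fingers are above and behind it. I'll descend, then push.

Request:
jog_arm --commands '[[[0,0,0],[-0.002,0.035,0],0],[[0,0,0],[-0.002,0.07,0],0],[[0,0,0],[-0.002,0.105,0],0],[[0,0,0],[-0.002,0.126,0],0],[[0,0,0],[-0.002,0.126,0.002],0],[[0,0,0],[-0.002,0.126,0.015],0],[[0,0,0],[-0.002,0.126,0.028],0],[[0,0,0],[-0.002,0.126,0.036],0],[[0,0,0],[-0.002,0.126,0.042],0],[[0,0,0],[-0.002,0.126,0.048],0],[[0,0,0],[-0.002,0.126,0.053],0],[[0,0,0],[-0.002,0.126,0.058],0]]'

```text
time: 6.3
ee_pos: [0.4447, -0.3409, 0.1098]
tool_rot: [[0.611, 0.0, 0.792], [-0.792, -0.0, 0.611], [0.0, -1.0, -0.0]]
force: [0.3, -0.5, 0.3]
opening: 0.0006
```

Request:
jog_arm --commands '[[[0,0,0],[0,0,0.006],0],[[0,0,0],[0,0,0.012],0],[[0,0,0],[0,0,0.018],0],[[0,0,0],[0,0,0.024],0],[[0,0,0],[0,0,0.03],0],[[0,0,0],[0,0,0.03],0]]'

```text
time: 6.9
ee_pos: [0.4687, -0.3222, 0.1097]
tool_rot: [[0.611, 0.0, 0.791], [-0.791, 0.0, 0.611], [-0.0, -1.0, 0.0]]
force: [-0.2, -0.4, -0.1]
opening: 0.0004
```

Run:
```python
from h import *
b=r.get_image("side")[:,:,::-1]
c=lambda i,x,y,w,h:cv2.resize(i[y:y+h,x:x+w],None,fx=4,fy=4,interpolation=cv2.INTER_CUBIC)
cv2.imwrite("pics/r2.png",c(b,330,215,130,140))
```

```text
(no output)
```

View pics/r2.png

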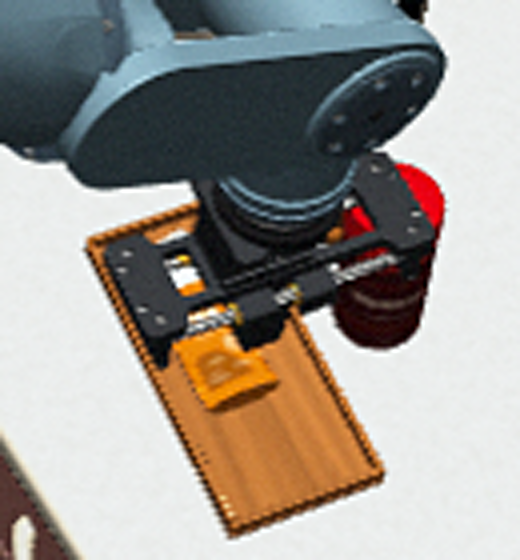

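The small pouch has tipped. I'll lift straight up and back to see it whole.

Request:
jog_arm --commands '[[[0,0,0],[0,-0.04,0],0],[[0,0,0],[0,-0.08,0],0],[[0,0,0],[0,-0.12,-0.02],0],[[0,0,0],[-0.02,-0.14,-0.06],0],[[0,0,0],[-0.06,-0.14,-0.09],0],[[0,0,0],[-0.1,-0.14,-0.11],0],[[0,0,0],[-0.14,-0.14,-0.11],0],[[0,0,0],[-0.18,-0.14,-0.11],0],[[0,0,0],[-0.18,-0.14,-0.11],0]]'

```text
time: 7.85
ee_pos: [0.2691, -0.2445, 0.2493]
tool_rot: [[0.61, -0.0, 0.792], [-0.792, 0.0, 0.61], [-0.0, -1.0, -0.0]]
force: [0.5, -0.5, 0.3]
opening: 0.0007
```

Run:
```python
from h import *
a=r.get_image("top")[:,:,::-1];b=r.get_image("side")[:,:,::-1]
c=lambda i,x,y,w,h:cv2.resize(i[y:y+h,x:x+w],None,fx=3,fy=3,interpolation=cv2.INTER_CUBIC)
cv2.imwrite("pics/f.png",np.hstack([c(b,330,215,125,140),c(a,365,170,140,140)]))
```

```text
(no output)
```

View pics/f.png

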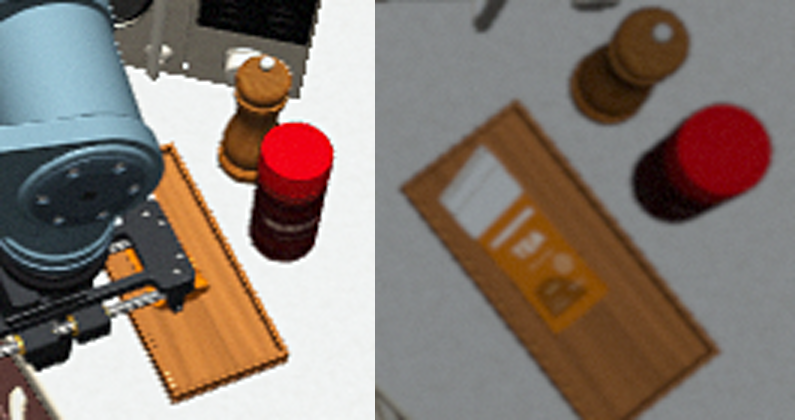

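Run:
```python
from h import *
c=np.array([.506,-.308]);a=np.array([.792,.611]);b=np.array([-.611,.792])
for u,v in((440,203),(483,145),(605,285),(562,333),(482,240),(402,187),(517,101)):
  for z in(.01,.02):
    X=ray("top",(365+(u-375)/3,170+v/3),z)[:2]-c;print((u,v),z,X@a,X@b)
```

```text
(440, 203) 0.01 0.09025613724406288 0.03671395892531923
(440, 203) 0.02 0.08993727184818447 0.03862918089645401
(483, 145) 0.01 0.10495830635181924 -0.015724933192206376
(483, 145) 0.02 0.104487596375692 -0.01326812028275901
(605, 285) 0.01 -0.030537224019129037 -0.021174054908815704
(605, 285) 0.02 -0.02960853083345232 -0.018660963256162604
(562, 333) 0.01 -0.038667636850398125 0.02587933229974072
(562, 333) 0.02 -0.03765497244152532 0.027906454720397975
(482, 240) 0.01 0.049924537258157556 0.02935706741369923
(482, 240) 0.02 0.050022218211715 0.03134827164944617
(402, 187) 0.01 0.11673802798876934 0.051557809031900034
(402, 187) 0.02 0.11614565658470577 0.053319723135862994
(517, 101) 0.01 0.11559059958116287 -0.05670258148631733
(517, 101) 0.02 0.11501007886277993 -0.05382254981512138
```

Run:
```python
from h import *
a=r.get_image("top")[:,:,::-1];o=cv2.imread("pics/top0.png");cv2.imwrite("pics/topf.png",a)
for n,(x,y,w,h) in dict(mill=(430,165,42,50),coffee=(450,203,48,42),spice=(158,258,35,28)).items():
    d=cv2.absdiff(a[y:y+h,x:x+w],o[y:y+h,x:x+w]);print(n,d.mean(),d.max())
c=lambda i,x,y,w,h:cv2.resize(i[y:y+h,x:x+w],None,fx=5,fy=5,interpolation=cv2.INTER_CUBIC)
cv2.imwrite("pics/f2.png",c(a,155,200,155,90))
s=r.read_state();print(s["force"],s["time"])
```

```text
mill 3.2098412698412697 31
coffee 3.1268187830687832 20
spice 2.330272108843537 15
[-0.422 -0.177 -0.608] 8.0
```

View pics/f2.png

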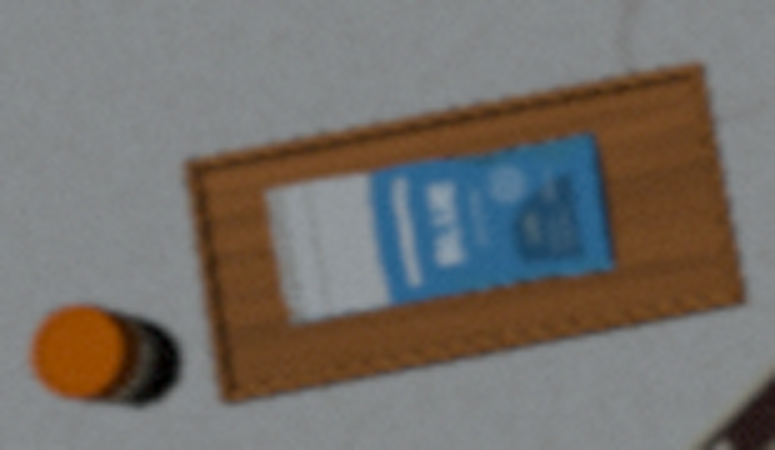

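The large pouch lies flat and well inside the left tray, and the jars and mill haven't moved. I'm handing in the job.

```bash
python3 -c "
from workcell import r
print(r.close_job())"
```

```text
the job is handed in; nothing more can be done
None
```

Both pouches now lie flat on a broad side, wholly inside their own trays. I pushed each one over high up with the shut fingers, about 105–110 mm above its foot, with no grasping or lifting. The job was handed in at about 8 s with the arm clear of everything.

- **Large pouch:** in the last top picture it lies well clear of all four walls of the left tray.
- **Small pouch:** it slid about 3–4 cm along the right tray as it fell and lies slightly askew. Its head measures about 8 mm from the inner wall at the empty end, and about 12 mm from the side wall.
- **Jars and pepper mill:** the top pictures before and after show only noise at all three, so none of them moved.

Readings at the end of each move stayed below about 1.5 N. No check failed or disagreed.

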